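# Latch the reader's splash guard up on the green rung and set the gauge blade in the slot

### The arm

A 6-joint arm with a two-finger parallel gripper is mounted at the origin on the work surface. World frame = base frame: x ahead of the robot, y to its left, z up, the work surface at z = 0. Lengths are in m, angles in rad, forces in N, time in s.
With the tool pointing down it reaches from about 0.225 to 0.875 m from the base axis. Payload 3.4 kg.
Tool frame: the origin (TCP) lies midway between the tips of the shut fingers; the grasp point (between the pads) lies 19 mm behind it; z points along the fingers, y is the direction in which the jaws open and shut (so a half turn about z gives the same grasp; the last joint's range is limited). The gripper opens to 85 mm and grips with 20 to 120 N. Pads are 22 mm wide; open, the fingers measure 114 mm over their backs; the gripper's body (76 mm by 85 mm) begins 54 mm behind the grasp point. The pads swing forward as they close: fully open they stand 13 mm farther back than shut.
Start: joints at [1.08, 0.276, 1.505, -0, 1.361, -0.121], TCP at [0.208, 0.536, 0.231] pointing down, gripper open.
Joint ranges: [-2.89, 2.89], [-0.75, 2.08], [0.22, 2.7], [-1.18, 4.32], [0.11, 2.71], [-2.7, 2.7]. Speed limits (rad/s): [2.57, 2.57, 3.14, 3.14, 3.14, 3.14].

### API

Orientations are given as [roll, pitch, yaw] about the fixed x, y, z axes, in that order (R = Rz(yaw) Ry(pitch) Rx(roll)).
In Python, from workcell import robot gives the robot as it stands.
- The arm moves only by the shell command python3 -m crank 'ROWS' [OPENING] [FORCE]. ROWS is JSON, a list that holds one entry, the list of rows, each a list of 6 numbers: the shift along the tool's x, y, z in cm, then the turn, a rotation vector about the tool's x, y, z in degrees. In form: [[[dx, dy, dz, rx, ry, rz], ...]]. A call has exactly 8 rows; each row is the pose to reach, as a shift and turn from the pose commanded when the call began, along the tool's axes at that moment; what a row does not reach only later rows make up. A row lasts 1/10 s, in which the tool goes at most 50 mm and 8.59 degrees, less where a joint would pass 70% of its speed; a pose out of reach is approached as far as the arm can. A call with a gripper value outside its range is refused whole. OPENING is the opening, from -1 (shut) to 1 (fully open), so that 0 is half open, set as the call begins (- or left out, the last holds). The fingers move at their own pace and stop on an object; FORCE is the grip in N (left out, the last holds). Time passes only in rows, so rows that repeat a pose let the fingers close, or fill a call up. It gives the time, the measured TCP pose, the force and the opening at its end, in the units of the state.
- robot.read_state(): the state, without advancing time (a new reading comes with each control period).
- robot.capture(name): name is "scene" or "side" or "wrist"; returns (picture, depth): 420x560x3 uint8, red, green, blue; 420x560 float32, m along the optical axis (not along the pixel's ray), 0 where there is no reading.
- robot.calibration(name): a dict with "fx", "fy", "cx", "cy" (pixels), "R" (3x3) and "t" (3): a world point X has camera coordinates R X + t; the wrist camera has in their place "hand_eye" (4x4, takes a point from camera to tool coordinates, whose origin is the TCP and whose axes are the flange's). Camera axes: x right, y down, z forward; pixel columns grow to the right and rows downward; lengths in m; the calibration is good to about 2 mm. A picture is of the moment at which its call begins: read the wrist's pose just before it. calibration takes no time and is no camera call.
- robot.finish_job(): hands the job in, once; it reports no verdict.
Trained networks look in the newest picture that a camera, given by its name, has taken for a name from the list of things; names that differ only in an ending like _2 or _b are one class to them, and where a whole thing is asked for, a point or a joint stands for the part that bears it (a point fixed in the world has none). Each returns a list of dicts, best first, with "conf" (0 to 1); they miss things now and then, are a little off and sometimes report something else, mostly with a low value. They report only what shows in the picture. A call takes as long as a camera call. They do not tell look-alikes from the thing itself.
- robot.cut_out(target, camera): "region" (420x560 bool, what is visible of it) and "box" ([left, top, right, bottom] in pixels, round what is visible of it).
The state is a dict: "time": time; "q": joint angles; "joint_velocities": joint speeds; "joint_torque": joint torques, N m; "tool_pos": TCP position; "orientation": TCP orientation; "wrist_force": force on the tool from outside, world axes, zero at the start; "wrist_torque": the same for the moment, N m; "finger_gap": finger opening in m.
Only numpy, scipy, OpenCV 4.12 (cv2) and the standard library are available. Lean on these libraries where they do the work, as an engineer would, in place of code of your own. Each camera call takes 0.05 s, during which the arm holds its last target. There are 200 camera calls.

### The job

Lift the blue splash guard of the reader by its orange grip until its red gravity pawl has swung past the green rung and fallen out again, then lower it gently so that it hangs latched on the green rung, and let go. Then slide the gauge blade, bare end first, straight into the reader's slot along the bench until its red line is level with the slot's face, and leave it lying there. Do not let the guard drop and do not disturb the other things on the bench.

Things in the scene. Friction and masses are not known exactly. Their poses are not given: they have to be found in the camera images.
- reader: The reader, fixed. Origin on the bench, on its centre line, 12 mm before its slot face; x points level into the slot, y left, z up. White block 190 mm wide, 55 high, from x = 12 to 200, with a ladder frame at its front: two posts (x 20 to 56, |y| 74 to 88, 350 mm high) and four 12 mm round rungs along y at x = 45, at heights 116, 168, 218 (green) and 268 mm.
- slot_mouth (a point): Centre of the slot's mouth on the reader's slot face, at bench level. Same axes as reader. The slot is 44 mm wide (y) and 13 mm high from the bench, 108 mm deep, its floor is the bench. The closed guard stands right in front of it.
- green_rung (a point): Middle of the axis of the green rung (12 mm round, along the reader's y). At x = 45 mm, z = 218 mm in reader.
- guard (a joint): Height of the blue guard above closed, m (0 closed, end stop 0.185). About 0.45 kg; slides freely straight up and falls if let go unlatched. It latches at 0.050, 0.100 (green rung) and 0.150. A rung pushes the pawl down from 20 mm below each of these heights until 23 mm above it, where the pawl swings out: so lift to about 0.127, then lower to 0.100. Past the next rung it cannot come back.
- guard_grip (a point): Centre of the guard's orange paddle grip, which rises with it: 48 mm long (x), 14 thick (y), 40 high, 60 mm in front of the guard's plate and 95 mm above the bench when closed; a stem 12 mm thick joins them. Axes as reader. Pinch across y. The plate (112 wide, 111 high) is at x = 0 of the reader, its lower edge 4 mm above the bench when closed.
- pawl (a joint): Angle of the red gravity pawl on top of the guard, rad: 0 when it stands out level over the rungs (latching), growing to about 1 while a rung pushes its 38 mm nose down; a counterweight tail swings it back by itself.
- blade: The gauge blade, loose (about 0.2 kg), flat on the bench: a steel strip 200 mm long (x), 36 wide (y), 5 thick. Origin at the centre of its underside; x points to the bare end that goes into the slot, z up. A yellow upright fin to grip by, 40 mm long (x), 14 thick (y), z = 5 to 60 mm, is centred at x = -60 mm. A red line crosses it at x = +40 mm, 60 mm behind the bare end.
- blade_grip (a point): Middle of the blade's yellow fin, 40 mm above the blade's underside. Axes as blade. Pinch it across y; lean the tool as for the guard, as the raised guard's grip and the lamp bar overhang the place where it goes.
- blade_line (a point): Middle of the red depth line, on the blade's top face (x = 40, z = 5 mm in blade). Axes as blade.
- blade_tip (a point): Middle of the bare end of the blade. Axes as blade.
- beaker: Bystander: glass beaker, 70 mm across, 85 mm high. Origin at the centre of its underside.
- wash_bottle: Bystander: white wash bottle with a red nozzle, 60 mm across, 175 mm high. Origin at the centre of its underside.
- vial_a: Bystander: glass vial with a white cap, 32 mm across, 70 mm high. Origin at the centre of its underside.
- vial_b: Bystander: glass vial with a blue cap, 32 mm across, 70 mm high. Origin at the centre of its underside.
- sample_jar: Bystander: amber jar, 64 mm across, 80 mm high. Origin at the centre of its underside.
- probe: Bystander: black probe lying along its x, 140 mm long, 20 mm high. Origin at the centre of its underside.
- cap_box: Bystander: small cardboard box, 90 x 70 mm, 55 mm high. Origin at the centre of its underside.
- lamp_bar (a point): Middle of the underside of the lamp bar that overhangs the reader's front: x = -62 to -32 mm, |y| up to 85 mm, underside 337 mm above the bench, held by two arms at |y| = 81 mm. Axes as reader. It bars a vertical gripper from the guard's grip: lean the tool about 35 degrees, its upper end towards the reader's -x.
There are look-alikes about, which are no part of the job. Of the things that look like the blade, the largest one is meant.

How it is judged:
On the way, in this order (a step that is already met when the one before it is completed fails the run):
1. the guard has been lifted past the green rung, and its pawl has swung out above that rung (guard above 0.118, pawl within 0.25 rad of level) (value of joint guard above 0.118 m and value of joint pawl below 0.25 rad), for 0.05 s.
2. the guard hangs latched on the green rung (0.096 to 0.104, pawl level), at rest and let go (value of joint guard between 0.096 and 0.104 m and value of joint pawl below 0.2 rad and velocity of joint guard between -0.01 and 0.01 m/s and contact force between the fingers and guard below 0.1 N), for 0.3 s.
At the end, for the whole second after the job is handed in: The guard hangs on the green rung (joint 0.096 to 0.104, pawl within 0.2 rad of level); the blade lies flat on the bench and at rest, its bare end in the slot, its red line within 6 mm of the slot's face, in line with the slot within 0.15 rad (value of joint guard between 0.096 and 0.104 m and value of joint pawl below 0.2 rad and x of blade_line in the frame of slot_mouth between -0.006 and 0.006 m and x of blade_tip in the frame of slot_mouth above 0.05 m and y of blade_tip in the frame of slot_mouth between -0.012 and 0.012 m and height (world z) of blade_tip below 0.008 m and angle between blade's own z axis and vertical below 0.06 rad and angle between the x axis of blade and the x axis of reader, either way round below 0.15 rad and linear speed of blade below 0.01 m/s); the robot touches nothing.
It fails at once if the guard is let fall: it moves down faster than 0.3 m/s (velocity of joint guard below -0.3 m/s).
It fails at once if a bystander is pushed more than 25 mm or knocked over (distance of any of beaker, wash_bottle, vial_a, vial_b, sample_jar, probe, cap_box from where it was at the start of the episode above 0.025 m or angle between any of beaker, wash_bottle, vial_a, vial_b, sample_jar's own z axis and vertical above 0.5 rad).
It also fails if it takes over 64 s, if anything falls off the work surface, if the arm or the gripper's body presses on something with over 40 N, if the wrist force passes 120 N, or if a joint passes its speed limit or range.

## Working session

There is one attempt and no reset: what is moved stays moved. The work goes in short steps, Python scripts to look and compute and a shell command to move; the robot and the scene stay as the last step left them, time stands still between calls to the robot, and variables do not carry over. Pictures are saved under pics/ and viewed, about 8 in all and at most 12, crops included, and the job is handed in when it is done.

```bash
ls; mkdir -p pics; cat > h.py <<'E'
import numpy as np, cv2
from scipy.spatial.transform import Rotation as Ro
from workcell import robot
def cap(name,fn=None):
    s=robot.read_state(); im,d=robot.capture(name)
    if fn: cv2.imwrite('pics/'+fn,im[:,:,::-1])
    return s,im,d
def T(name,s):
    c=robot.calibration(name)
    if 'hand_eye' in c:
        M=np.eye(4);M[:3,:3]=Ro.from_euler('xyz',s['orientation']).as_matrix();M[:3,3]=s['tool_pos']
        return M@np.array(c['hand_eye']),c
    M=np.eye(4);R=np.array(c['R']);M[:3,:3]=R.T;M[:3,3]=-R.T@np.array(c['t']);return M,c
def cloud(name,s,d):
    M,c=T(name,s);v,u=np.indices(d.shape)
    P=np.stack([(u-c['cx'])/c['fx']*d,(v-c['cy'])/c['fy']*d,d],-1)
    W=P@M[:3,:3].T+M[:3,3];W[d<=0]=np.nan;return W
E
python3 - <<'E'
from h import *
print(robot.read_state())
for n in ('scene','side'):
    s,im,d=cap(n,n+'0.png');W=cloud(n,s,d)
    np.savez('/tmp/'+n,im=im,W=W)
    M,c=T(n,s);print(n,M[:3,3].round(3))
    for t in ('reader','guard','guard_grip','pawl','blade','blade_grip','beaker','wash_bottle','vial_a','sample_jar','probe','cap_box'):
        for r in robot.cut_out(t,n):
            m=r['region'];print(t,round(r['conf'],2),np.round(r['box']),m.sum(),np.nanmedian(W[m],0).round(3),np.nanmin(W[m],0).round(3),np.nanmax(W[m],0).round(3))
E
```

```text
pics
{'time': 0.0, 'q': array([ 1.08004421e+00,  2.76569161e-01,  1.50615417e+00,  1.21669365e-05,
        1.36069062e+00, -1.21008921e-01]), 'joint_velocities': array([-0.00214603, -0.00064423, -0.00070451, -0.00082345, -0.00220017,
        0.00057831]), 'joint_torque': array([ 3.32139462e-03, -4.16768646e+01, -2.45804179e+01,  3.46433444e-04,
        1.10605900e-02,  2.59667253e-06]), 'tool_pos': array([0.20754156, 0.53566148, 0.23044606]), 'orientation': array([-3.13978611e+00, -2.31663619e-04,  2.77184670e+00]), 'wrist_force': array([-0.45310676, -0.73780434,  0.19650527]), 'wrist_torque': array([ 0.0513846 , -0.02562502, -0.00421042]), 'finger_gap': 0.08551091214522777}
scene [ 1.343 -0.179  0.858]
reader 0.7 [307. 169. 412. 368.] 11486 [0.744 0.12  0.059] [ 0.121  0.014 -0.003] [0.898 0.411 0.358]
reader 0.16 [111. 222. 142. 255.] 805 [ 0.402 -0.473  0.056] [ 0.249 -0.547 -0.   ] [ 0.427 -0.433  0.062]
guard 0.75 [328. 257. 369. 287.] 454 [0.684 0.115 0.104] [0.643 0.076 0.058] [0.74  0.185 0.169]
guard 0.75 [395. 235. 422. 265.] 254 [0.561 0.383 0.015] [ 0.484  0.363 -0.003] [
[... 3720 characters left out ...]
 362. 336.] 183 [ 0.71  -0.295  0.062] [ 0.7   -0.304  0.009] [ 0.728 -0.271  0.078]
vial_a 0.55 [222. 156. 234. 176.] 148 [0.45  0.412 0.045] [ 0.436  0.4   -0.002] [0.466 0.497 0.082]
sample_jar 0.68 [285. 189. 327. 238.] 985 [0.684 0.1   0.098] [ 0.601  0.038 -0.001] [0.734 0.289 0.145]
sample_jar 0.61 [307. 391. 335. 419.] 690 [ 0.566 -0.492  0.08 ] [ 0.539 -0.516 -0.002] [ 0.617 -0.435  0.088]
probe 0.74 [240. 167. 272. 182.] 183 [0.548 0.382 0.017] [0.48  0.36  0.001] [0.61  0.41  0.027]
probe 0.7 [287. 121. 378. 248.] 5505 [0.722 0.093 0.117] [ 0.6    0.014 -0.001] [0.899 0.522 0.363]
cap_box 0.42 [238. 166. 274. 180.] 208 [0.553 0.384 0.017] [ 0.483  0.36  -0.002] [0.617 0.425 0.027]
```

```bash
python3 - <<'E'
from h import *
a=np.load('/tmp/scene.npz')['im'];b=np.load('/tmp/side.npz')['im']
c=cv2.resize(a[150:390,90:490],(800,480));cv2.imwrite('pics/a.png',c[:,:,::-1])
c=cv2.resize(b[100:410,150:400],(700,868)[::1]);c=cv2.resize(c,(480,595));cv2.imwrite('pics/b.png',c[:,:,::-1])
for n in('scene','side'):
    z=np.load('/tmp/'+n+'.npz');im=z['im'].astype(int);W=z['W']
    hsv=cv2.cvtColor(z['im'],cv2.COLOR_RGB2HSV);H,S,V=[hsv[...,i].astype(int) for i in range(3)]
    X,Y,Z=W[...,0],W[...,1],W[...,2]
    rd=(X>.55)&(X<.95)&(Y>-.05)&(Y<.3)
    def st(l,m):
        if m.sum()>5: print(n,l,m.sum(),np.median(W[m],0).round(4),np.percentile(W[m],2,0).round(3),np.percentile(W[m],98,0).round(3))
    st('orange',rd&(H>5)&(H<22)&(S>130)&(V>90))
    st('blue',rd&(H>95)&(H<130)&(S>110))
    m=rd&(H>40)&(H<85)&(S>90)&(Z>.15);st('green',m)
    if m.sum()>20:
        P=W[m];p=np.polyfit(P[:,1],P[:,0],1);print('green x(y)',p,np.degrees(np.arctan(p[0])))
    st('red',rd&((H<5)|(H>174))&(S>120))
    m=rd&(Z>.345);st('posttops',m)
    m=rd&(Z>.045)&(Z<.062)&(S<40);st('blocktop',m)
    r=cv2.minAreaRect(W[m][:,:2].astype(np.float32)*1000);print(r)
    bl=(X>.35)&(X<.66)&(Y>-.3)&(Y<-.13)
    st('fin',bl&(Z>.03)); m=bl&(H>20)&(H<35)&(S>120);st('yellow',m)
    m=bl&(Z>.055)
    if m.sum()>5: print('fintop',cv2.minAreaRect(W[m][:,:2].astype(np.float32)*1000))
    m=bl&(Z>.003); print('blade',cv2.minAreaRect(W[m][:,:2].astype(np.float32)*1000))
    st('bred',bl&((H<5)|(H>174))&(S>120))
E
```

```text
scene orange 11 [0.645  0.0972 0.1018] [0.634 0.07  0.083] [0.717 0.104 0.203]
scene blue 1047 [0.823  0.1395 0.0579] [0.673 0.084 0.054] [0.86  0.192 0.099]
scene green 231 [0.7286 0.1208 0.2233] [0.711 0.061 0.218] [0.743 0.19  0.226]
green x(y) [-0.23394219  0.75646111] -13.167101523233551
scene red 138 [0.6859 0.1146 0.1339] [0.666 0.098 0.123] [0.733 0.128 0.149]
scene posttops 1565 [0.6621 0.1043 0.354 ] [0.613 0.02  0.346] [0.752 0.2   0.357]
scene blocktop 3836 [0.7835 0.1242 0.056 ] [0.694 0.035 0.048] [0.888 0.235 0.059]
((782.9149780273438, 134.900390625), (195.67550659179688, 192.37901306152344), 13.036282539367676)
scene fin 108 [ 0.4727 -0.2388  0.0564] [ 0.445 -0.251  0.031] [ 0.484 -0.226  0.064]
scene yellow 156 [ 0.4741 -0.2381  0.0455] [ 0.381 -0.252  0.   ] [ 0.484 -0.226  0.064]
fintop ((463.853759765625, -239.3930206298828), (42.82144546508789, 14.689083099365234), 19.751142501831055)
blade ((504.88653564453125, -214.97232055664062), (308.7178039550781, 169.811767578125), 0.09941525012254715)
scene bred 9 [ 0.5592 -0.2073  0.0073] [ 0.549 -0.219  0.006] [ 0.562 
[... 419 characters left out ...]
55] [0.61  0.02  0.346] [0.75 0.2  0.36]
side blocktop 1008 [0.8026 0.0861 0.0575] [0.706 0.029 0.047] [0.889 0.231 0.062]
((777.7670288085938, 136.51144409179688), (206.19577026367188, 199.792236328125), 12.98296070098877)
side fin 151 [ 0.4629 -0.2406  0.0582] [ 0.444 -0.25   0.031] [ 0.483 -0.226  0.065]
side yellow 203 [ 0.4629 -0.2419  0.0482] [ 0.444 -0.251  0.007] [ 0.483 -0.225  0.065]
fintop ((464.1257019042969, -237.3148956298828), (41.20711135864258, 17.776329040527344), 24.480087280273438)
blade ((504.9876708984375, -215.05093383789062), (169.70449829101562, 309.8667907714844), 89.93191528320312)
side bred 11 [ 0.5572 -0.2022  0.0077] [ 0.551 -0.216  0.002] [ 0.564 -0.188  0.011]
```

View pics/a.png

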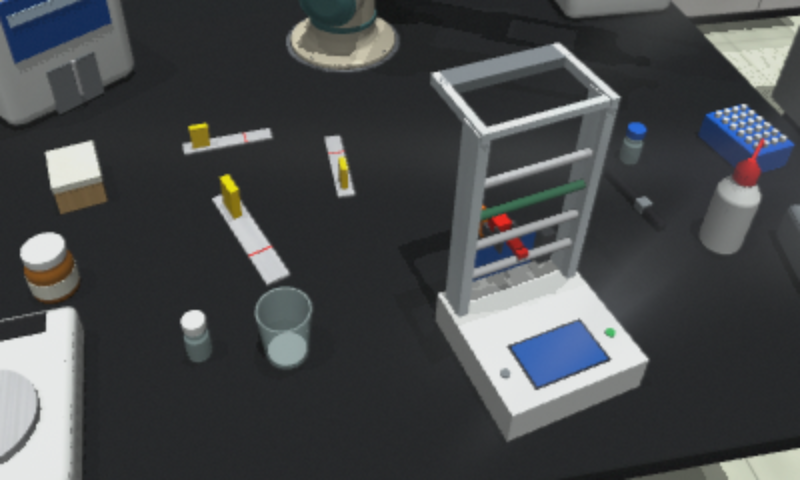

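View pics/b.png

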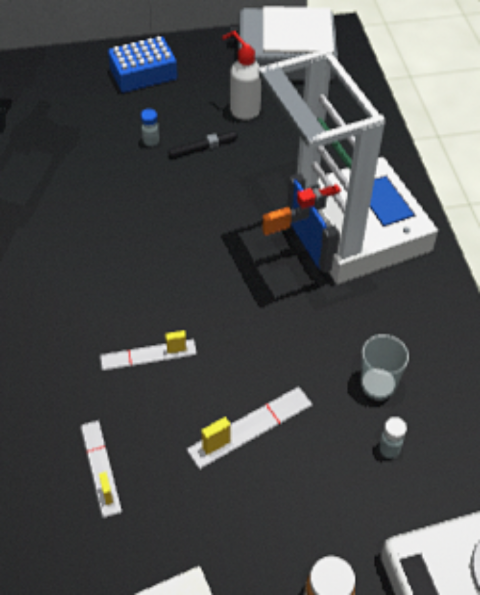

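The pictures show the reader at upper right with the guard closed. The largest blade is the one with its fin at (230,195) and line at (258,250) in the scene crop. It points at the beaker at (285,325), and two smaller look-alikes lie beside it. I estimate the reader yaw at 13°, its origin near (0.679, 0.112) and the grip near (0.62, 0.097). Next I work out the move to the pre-grasp pose.

```bash
cat >> h.py <<'E'
L=np.radians(35)
def Rlean(yaw,lean=L):
    f=np.array([np.cos(yaw),np.sin(yaw),0]);y=np.array([-f[1],f[0],0]);z=np.sin(lean)*f-np.array([0,0,np.cos(lean)])
    return np.stack([np.cross(y,z),y,z],1)
def go(p,R,back=0.0):
    "rows delta to bring grasp point to p, backed off along tool z"
    s=robot.read_state();R0=Ro.from_euler('xyz',s['orientation']).as_matrix()
    t=np.array(p)+R[:,2]*(.019-back)
    print('t',round(s['time'],2),'target tcp',t.round(4),'now',s['tool_pos'].round(4),'d cm',(R0.T@(t-s['tool_pos'])*100).round(2),'rv',np.degrees(Ro.from_matrix(R0.T@R).as_rotvec()).round(2),'F',s['wrist_force'].round(1),'gap',round(s['finger_gap'],4))
E
python3 - <<'E'
from h import *
go([.6205,.0975,.095],Rlean(np.radians(13)),.13)
E
```

```text
t 1.3 target tcp [0.5585 0.0832 0.1859] now [0.2078 0.5362 0.2313] d cm [-49.06 -29.56   4.54] rv [-10.44 -33.94 -33.1 ] F [-0.1 -0.3  0.3] gap 0.0856
```

```bash
python3 -m crank '[[[-3,-2,0.3,-1,-2,-2],[-6,-4,0.6,-1.5,-4,-4],[-9.5,-6,0.9,-2,-6.5,-6.5],[-13,-8,1.2,-3,-9,-9],[-16.5,-10,1.5,-4,-11.5,-11.5],[-20,-12,1.8,-4.5,-14,-13.5],[-23,-14,2.1,-5,-16,-15.5],[-25,-15,2.3,-5.3,-17,-16.5]]]' 1 60; python3 - <<'E'
from h import *
go([.6205,.0975,.095],Rlean(np.radians(13)),.13)
E
```

```text
time: 2.1
tool_pos: [0.3867, 0.3036, 0.2081]
orientation: [3.093, 0.306, 3.055]
wrist_force: [-0.4, 0.6, 0.2]
finger_gap: 0.0858
t 2.1 target tcp [0.5585 0.0832 0.1859] now [0.3867 0.3036 0.2081] d cm [-17.47 -20.82   6.84] rv [ -5.24 -16.89 -16.59] F [-0.4  0.6  0.2] gap 0.0858
```

```bash
python3 -m crank '[[[-3,-3.5,1.2,-1,-3,-3],[-6,-7,2.4,-2,-6,-6],[-9,-10.5,3.6,-3,-9,-9],[-12,-14,4.7,-4,-12,-12],[-15,-18,5.9,-4.5,-14.5,-14.5],[-17.5,-20.8,6.8,-5.2,-16.9,-16.6],[-17.5,-20.8,6.8,-5.2,-16.9,-16.6],[-17.5,-20.8,6.8,-5.2,-16.9,-16.6]]]'; python3 - <<'E'
from h import *
go([.6205,.0975,.095],Rlean(np.radians(13)),.13)
s,im,d=cap('wrist','w1.png');W=cloud('wrist',s,d);np.savez('/tmp/w1',im=im,W=W)
hsv=cv2.cvtColor(im,cv2.COLOR_RGB2HSV);H,S,V=[hsv[...,i].astype(int) for i in range(3)]
R=Rlean(np.radians(13)); f=-0
m=(H>5)&(H<22)&(S>130)&(V>60)&(W[...,2]>.05)&(W[...,0]>.55)
c,sn=np.cos(np.radians(13)),np.sin(np.radians(13));A=np.array([[c,sn],[-sn,c]])
P=W[m];q=(P[:,:2]-[.679,.112])@A.T
print('grip in reader',m.sum(),np.median(q,0),np.percentile(q,[2,98],0),np.percentile(P[:,2],[2,98]))
m=(H>95)&(H<130)&(S>110)&(W[...,2]>.01)
P=W[m];q=(P[:,:2]-[.679,.112])@A.T
print('plate',m.sum(),np.median(q,0),np.percentile(q,[1,99],0),np.percentile(P[:,2],[2,98]))
E
```

```text
time: 2.9
tool_pos: [0.5606, 0.0827, 0.1866]
orientation: [-3.141, 0.613, -2.919]
wrist_force: [0.0, 0.4, -0.3]
finger_gap: 0.0854
t 2.9 target tcp [0.5585 0.0832 0.1859] now [0.5606 0.0827 0.1866] d cm [ 0.2   0.1  -0.06] rv [-0.15  0.1  -0.19] F [ 0.   0.4 -0.3] gap 0.0854
grip in reader 1197 [-0.07973318 -0.0015237 ] [[-0.08189544 -0.00760838]
 [-0.03811496  0.00515003]] [0.07821362 0.11494664]
plate 8166 [-4.23743608e-05 -9.12179104e-03] [[-0.00153166 -0.05423042]
 [ 0.15197651  0.05175228]] [0.01302808 0.11449019]
```

View pics/w1.png

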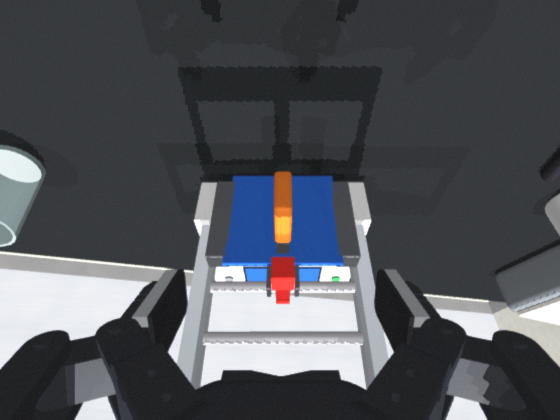

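The wrist view shows the orange grip centred between the fingers at (283,205), with the plate and pawl behind it. My measurements agree to about 2 mm, so I go in and close.

```bash
python3 -m crank '[[[0,0,2,0,0,0],[0.1,0.1,4.5,0,0,0],[0.1,0.1,7,0,0,0],[0.1,0.1,9.5,0,0,0],[0.1,0.1,11.5,0,0,0],[0.1,0.1,12.7,0,0,0],[0.1,0.1,12.9,0,0,0],[0.1,0.1,12.9,0,0,0]]]'; python3 -m crank '[[[0,0,0,0,0,0],[0,0,0,0,0,0],[0,0,0,0,0,0],[0,0,0,0,0,0],[0,0,0,0,0,0],[0,0,0,0,0,0],[0,0,0,0,0,0],[0,0,0,0,0,0]]]' -1 60; python3 - <<'E'
from h import *
R=Rlean(np.radians(13))
go([.6215,.0973,.095],R)
print('up 12.7cm in tool',R.T@[0,0,12.7])
E
```

```text
time: 3.75
tool_pos: [0.6295, 0.104, 0.0799]
orientation: [3.14, 0.61, -2.915]
wrist_force: [0.3, 0.4, 0.9]
finger_gap: 0.0854
time: 4.55
tool_pos: [0.6304, 0.1002, 0.0808]
orientation: [-3.137, 0.613, -2.917]
wrist_force: [-3.4, -10.1, 4.1]
finger_gap: 0.0136
t 4.55 target tcp [0.6321 0.0998 0.0794] now [0.6304 0.1002 0.0808] d cm [-0.05 -0.08  0.2 ] rv [-0.32  0.12 -0.1 ] F [ -3.4 -10.1   4.1] gap 0.0136
up 12.7cm in tool [ -7.28442074   0.         -10.40323096]
```

```bash
python3 -m crank '[[[-0.3,-0.1,-0.4,0,0,0],[-0.8,-0.2,-1.15,0,0,0],[-1.45,-0.3,-2.05,0,0,0],[-2.1,-0.35,-3,0,0,0],[-2.9,-0.35,-4.1,0,0,0],[-3.6,-0.35,-5.1,0,0,0],[-4.3,-0.35,-6.15,0,0,0],[-4.6,-0.35,-6.55,0,0,0]]]'; python3 - <<'E'
from h import *
s=robot.read_state();R=Ro.from_euler('xyz',s['orientation']).as_matrix()
print('d to z .2073',R.T@[0,0,100*(.2073-s['tool_pos'][2])],s['wrist_force'],s['finger_gap'])
s,im,d=cap('side');z=np.load('/tmp/side.npz')
def org(im,W):
    H,S,V=cv2.split(cv2.cvtColor(im,cv2.COLOR_RGB2HSV).astype(np.uint8));X,Y,Z=W[...,0],W[...,1],W[...,2]
    for l,m in (('orange',(H>5)&(H<22)&(S>130)&(V>90)),('red',((H<5)|(H>174))&(S>120)),('blue',(H>95)&(H<130)&(S>110)&(X<.72))):
        m=m&(X>.55)&(X<.95)&(Y>0)&(Y<.25)&(Z>.07);print(l,m.sum(),np.percentile(W[m],[5,50,95],0).round(3).tolist())
org(z['im'],z['W']);org(im,cloud('side',s,d))
E
```

```text
time: 5.35
tool_pos: [0.6302, 0.1002, 0.16]
orientation: [3.14, 0.61, -2.916]
wrist_force: [4.6, 4.3, -6.2]
finger_gap: 0.0135
d to z .2073 [-2.70626827  0.00692338 -3.87366607] [ 4.64369691  4.32195487 -6.16633181] 0.013480506204485652
orange 147 [[0.603, 0.089, 0.085], [0.623, 0.094, 0.108], [0.643, 0.105, 0.12]]
red 117 [[0.663, 0.1, 0.121], [0.682, 0.113, 0.134], [0.728, 0.125, 0.143]]
blue 145 [[0.668, 0.061, 0.074], [0.684, 0.092, 0.1], [0.692, 0.165, 0.121]]
orange 56 [[0.623, 0.092, 0.174], [0.637, 0.098, 0.194], [0.646, 0.106, 0.201]]
red 113 [[0.663, 0.1, 0.203], [0.679, 0.111, 0.216], [0.72, 0.124, 0.222]]
blue 353 [[0.669, 0.063, 0.094], [0.684, 0.096, 0.142], [0.692, 0.161, 0.196]]
```

```bash
python3 -m crank '[[[-0.4,0,-0.6,0,0,0],[-0.9,0,-1.3,0,0,0],[-1.5,0,-2.1,0,0,0],[-2,0,-2.9,0,0,0],[-2.4,0,-3.5,0,0,0],[-2.65,0,-3.8,0,0,0],[-2.7,0,-3.87,0,0,0],[-2.7,0,-3.87,0,0,0]]]'; python3 - <<'E'
from h import *
s=robot.read_state();print(s['wrist_force'],s['finger_gap'],s['tool_pos'])
z=np.load('/tmp/side.npz')
for n in('side','scene'):
  s,im,d=cap(n);W=cloud(n,s,d);z=np.load('/tmp/'+n+'.npz')
  for im,W in((z['im'],z['W']),(im,W)):
    H,S,V=cv2.split(cv2.cvtColor(im,cv2.COLOR_RGB2HSV));X,Y,Z=W[...,0],W[...,1],W[...,2]
    m=((H<5)|(H>174))&(S>120)&(X>.55)&(X<.95)&(Y>0)&(Y<.25)&(Z>.07);print(n,m.sum(),np.percentile(W[m],[5,50,95],0).round(3).tolist())
  cv2.imwrite('pics/p_%s.png'%n,cv2.resize(im[130:290,260:420],(560,560),interpolation=cv2.INTER_CUBIC)[:,:,::-1])
a=np.hstack([cv2.resize(cv2.imread('pics/p_%s.png'%n),(400,400)) for n in('side','scene')]);cv2.imwrite('pics/p.png',a)
E
```

```text
time: 6.2
tool_pos: [0.6302, 0.1002, 0.2063]
orientation: [3.139, 0.61, -2.916]
wrist_force: [4.6, 4.4, -5.2]
finger_gap: 0.0134
[ 4.62088022  4.43822718 -5.19858375] 0.013420378562642674 [0.63023495 0.10019276 0.20626168]
side 117 [[0.663, 0.1, 0.121], [0.682, 0.113, 0.134], [0.728, 0.125, 0.143]]
side 23 [[0.661, 0.099, 0.236], [0.668, 0.105, 0.251], [0.681, 0.116, 0.257]]
scene 137 [[0.669, 0.099, 0.126], [0.686, 0.114, 0.134], [0.731, 0.125, 0.141]]
scene 139 [[0.664, 0.099, 0.253], [0.683, 0.114, 0.262], [0.731, 0.126, 0.266]]
```

View pics/p.png

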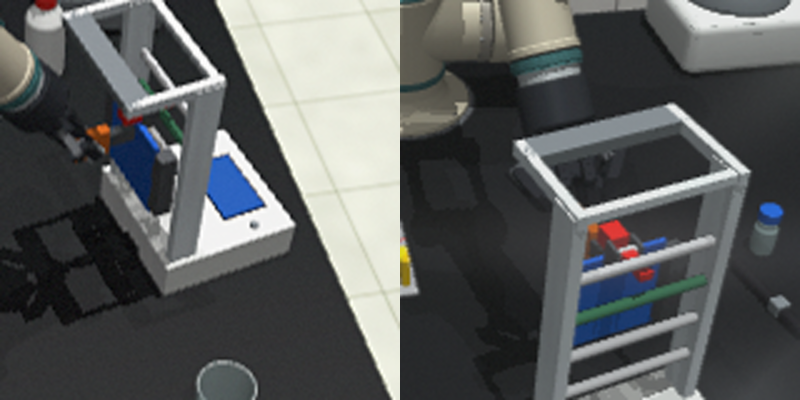

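The scene view shows the pawl level above the green rung, with its z spread and x reach as in the closed pose, about 0.126 higher. Now I lower it slowly.

```bash
python3 -m crank '[[[0.15,0,0.2,0,0,0],[0.35,0,0.5,0,0,0],[0.6,0,0.85,0,0,0],[0.85,0,1.2,0,0,0],[1.1,0,1.55,0,0,0],[1.3,0,1.85,0,0,0],[1.45,0,2.05,0,0,0],[1.45,0,2.05,0,0,0]]]';  python3 -m crank '[[[0.05,0,0.05,0,0,0],[0.1,0,0.1,0,0,0],[0.1,0,0.15,0,0,0],[0.15,0,0.2,0,0,0],[0.15,0,0.25,0,0,0],[0.2,0,0.25,0,0,0],[0.2,0,0.25,0,0,0],[0.2,0,0.25,0,0,0]]]'
```

```text
time: 7.1
tool_pos: [0.6303, 0.1002, 0.1808]
orientation: [3.139, 0.609, -2.916]
wrist_force: [4.4, 4.2, -6.2]
finger_gap: 0.0135
time: 7.9
tool_pos: [0.6303, 0.1002, 0.1802]
orientation: [3.14, 0.612, -2.916]
wrist_force: [-3.6, 4.8, 5.3]
finger_gap: 0.013
```

The wrist force flipped sign at a height of 0.0995, so the rung now carries the guard. I release.

```bash
python3 -m crank '[[[0,0,0,0,0,0],[0,0,0,0,0,0],[0,0,0,0,0,0],[0,0,0,0,0,0],[0,0,0,0,0,0],[0,0,0,0,0,0],[0,0,0,0,0,0],[0,0,0,0,0,0]]]' 1; python3 - <<'E'
from h import *
s,im,d=cap('scene');W=cloud('scene',s,d)
H,S,V=cv2.split(cv2.cvtColor(im,cv2.COLOR_RGB2HSV));X,Y,Z=W[...,0],W[...,1],W[...,2]
m=((H<5)|(H>174))&(S>120)&(X>.55)&(X<.95)&(Y>0)&(Y<.25)&(Z>.07);print(m.sum(),np.percentile(W[m],[5,50,95],0).round(3).tolist())
E
```

```text
time: 8.7
tool_pos: [0.6303, 0.0998, 0.1789]
orientation: [3.141, 0.611, -2.915]
wrist_force: [0.1, 0.7, -0.2]
finger_gap: 0.0856
165 [[0.665, 0.099, 0.227], [0.701, 0.115, 0.234], [0.732, 0.126, 0.24]]
```

```bash
python3 -m crank '[[[0,0,-1.5,0,0,0],[0,0,-4,0,0,0],[0,0,-7,0,0,0],[0,0,-10,0,0,0],[0,0,-12.5,0,0,0],[0,0,-14,0,0,0],[0,0,-14,0,0,0],[0,0,-14,0,0,0]]]'; python3 - <<'E'
from h import *
for n in('scene','side'):
    z=np.load('/tmp/'+n+'.npz');W=z['W'];im=z['im'];X,Y,Z=W[...,0],W[...,1],W[...,2]
    g=im.astype(int).min(-1)
    ok=(X>.35)&(X<.66)&(Y>-.3)&(Y<-.13)&(g>90)&(Z<.03)
    k,l,st,c=cv2.connectedComponentsWithStats(ok.astype(np.uint8));i=1+st[1:,4].argmax()
    r=cv2.minAreaRect(W[l==i][:,:2].astype(np.float32)*1000);print(n,st[i],r,np.median(Z[l==i]))
    m=(Z>.02)&(X>.52)&(X<.72)&(Y>-.25)&(Y<-.05);print('beaker',cv2.minAreaRect(W[m][:,:2].astype(np.float32)*1000))
psi=np.radians(20);go([.464,-.239,.040],Rlean(psi),.14)
E
```

```text
time: 9.55
tool_pos: [0.5517, 0.0815, 0.2943]
orientation: [3.141, 0.612, -2.915]
wrist_force: [-0.3, 0.3, 0.6]
finger_gap: 0.0854
scene [196 247  39  46 547] ((514.56884765625, -217.2554931640625), (209.39596557617188, 40.95125198364258), 21.486562728881836) 0.006526338911282403
beaker ((705.8643798828125, -177.49545288085938), (27.26504135131836, 64.10560607910156), 0.1386728137731552)
side [247 301  66  44 752] ((520.9171142578125, -213.80674743652344), (205.9052276611328, 43.817176818847656), 21.656877517700195) 0.006998764555597559
beaker ((707.6069946289062, -178.73196411132812), (24.065696716308594, 63.71197509765625), 0.6100208759307861)
t 9.55 target tcp [ 0.3988 -0.2627  0.1391] now [0.5517 0.0815 0.2943] d cm [ 27.44 -30.11  -0.3 ] rv [-4.02  0.05 -5.75] F [-0.3  0.3  0.6] gap 0.0854
```

```bash
python3 -m crank '[[[2,-2.2,0,-0.5,0,-0.7],[5,-5.5,0,-1,0,-1.5],[8.5,-9.3,-0.1,-2,0,-3],[12,-13.2,-0.1,-3,0,-4],[15.5,-17,-0.2,-3.5,0,-5],[19,-20.9,-0.2,-4.5,0,-6.5],[22,-24.2,-0.3,-4.9,0,-7.1],[24,-26.4,-0.3,-4.9,0,-7.1]]]'; python3 - <<'E'
from h import *
go([.462,-.2376,.040],Rlean(np.radians(21.6)),.14)
E
```

```text
time: 10.35
tool_pos: [0.5014, -0.06, 0.2507]
orientation: [-3.125, 0.542, -2.81]
wrist_force: [-0.5, -0.2, 0.5]
finger_gap: 0.0852
t 10.35 target tcp [ 0.3975 -0.2631  0.1391] now [ 0.5014 -0.06    0.2507] d cm [ 19.83 -15.81   1.35] rv [-2.41 -3.96 -2.17] F [-0.5 -0.2  0.5] gap 0.0852
```

```bash
python3 -m crank '[[[3,-2.4,0.2,-0.4,-0.6,-0.3],[6,-4.8,0.4,-0.8,-1.2,-0.6],[9,-7.2,0.6,-1.2,-1.8,-1],[12,-9.6,0.8,-1.6,-2.4,-1.3],[15,-12,1,-2,-3,-1.6],[18,-14.3,1.2,-2.4,-3.6,-2],[19.8,-15.8,1.3,-2.4,-4,-2.2],[19.8,-15.8,1.3,-2.4,-4,-2.2]]]'; python3 -m crank '[[[0,0,0,0,0,0],[0,0,0,0,0,0],[0,0,0,0,0,0],[0,0,0,0,0,0],[0,0,0,0,0,0],[0,0,0,0,0,0],[0,0,0,0,0,0],[0,0,0,0,0,0]]]'; python3 - <<'E'
from h import *
go([.462,-.2376,.040],Rlean(np.radians(21.6)),.14);print(robot.read_state()['q'])
E
```

```text
time: 11.15
tool_pos: [0.5073, -0.0743, 0.2566]
orientation: [-3.127, 0.538, -2.82]
wrist_force: [0.8, -0.2, -0.8]
finger_gap: 0.0854
time: 11.95
tool_pos: [0.507, -0.0749, 0.256]
orientation: [-3.127, 0.537, -2.822]
wrist_force: [0.8, -0.2, 0.1]
finger_gap: 0.0858
t 11.95 target tcp [ 0.3975 -0.2631  0.1391] now [ 0.507  -0.0749  0.256 ] d cm [ 20.  -14.4   1.9] rv [-2.58 -4.24 -2.71] F [ 0.8 -0.2  0.1] gap 0.0858
[-0.5714287  -0.0500933   1.95875011  0.50712845  0.92926042 -2.7036755 ]
```

Joint 6 is at its range limit, so I turn the tool half a turn about its own axis, which gives the same grasp.

```bash
python3 -m crank '[[[0,0,0,0,0,8],[0,0,0,0,0,16],[0,0,0,0,0,24],[0,0,0,0,0,32],[0,0,0,0,0,40],[0,0,0,0,0,48],[0,0,0,0,0,56],[0,0,0,0,0,62]]]'; python3 -m crank '[[[0,0,0,0,0,8],[0,0,0,0,0,16],[0,0,0,0,0,24],[0,0,0,0,0,32],[0,0,0,0,0,40],[0,0,0,0,0,48],[0,0,0,0,0,56],[0,0,0,0,0,62]]]'; python3 -m crank '[[[0,0,0,0,0,8],[0,0,0,0,0,16],[0,0,0,0,0,24],[0,0,0,0,0,32],[0,0,0,0,0,40],[0,0,0,0,0,48],[0,0,0,0,0,55],[0,0,0,0,0,56]]]'
sed -i 's/^    "rows delta.*/    R=R@np.diag([FL,FL,1])/; s/^L=/FL=-1\nL=/' h.py
python3 - <<'E'
from h import *
go([.462,-.2376,.040],Rlean(np.radians(21.6)),.14);print(robot.read_state()['q'])
E
```

```text
time: 12.75
tool_pos: [0.507, -0.0748, 0.256]
orientation: [2.662, 0.251, 2.309]
wrist_force: [0.7, 0.3, -1.0]
finger_gap: 0.0853
time: 13.55
tool_pos: [0.507, -0.0748, 0.256]
orientation: [2.678, -0.282, 1.356]
wrist_force: [0.7, -0.7, 0.7]
finger_gap: 0.0853
time: 14.35
tool_pos: [0.507, -0.0748, 0.256]
orientation: [3.128, -0.537, 0.319]
wrist_force: [-1.2, -1.6, -0.2]
finger_gap: 0.085
t 14.35 target tcp [ 0.3975 -0.2631  0.1391] now [ 0.507  -0.0748  0.256 ] d cm [-20.    14.42   1.9 ] rv [ 2.58  4.24 -2.74] F [-1.2 -1.6 -0.2] gap 0.085
[-0.57130874 -0.05013866  1.95874488  0.50715169  0.92925827  0.4385562 ]
```

```bash
python3 -m crank '[[[-3,2.2,0.3,0.4,0.6,-0.4],[-6,4.4,0.6,0.8,1.2,-0.8],[-9,6.6,0.8,1.2,1.8,-1.2],[-12,8.7,1.1,1.6,2.4,-1.6],[-15,10.9,1.4,2,3,-2],[-18,13,1.7,2.4,3.8,-2.4],[-20,14.4,1.9,2.6,4.2,-2.7],[-20,14.4,1.9,2.6,4.2,-2.7]]]';  python3 - <<'E'
from h import *
go([.462,-.2376,.040],Rlean(np.radians(21.6)),.14);print(robot.read_state()['q'])
s,im,d=cap('wrist','w2.png');W=cloud('wrist',s,d);np.savez('/tmp/w2',im=im,W=W)
H,S,V=cv2.split(cv2.cvtColor(im,cv2.COLOR_RGB2HSV));X,Y,Z=W[...,0],W[...,1],W[...,2]
near=(X>.38)&(X<.65)&(Y>-.3)&(Y<-.13)
m=near&(H>18)&(H<36)&(S>110)&(Z>.01)
print('fin',m.sum(),cv2.minAreaRect(W[m][:,:2].astype(np.float32)*1000),np.percentile(Z[m],[2,98]))
m=near&(H>18)&(H<36)&(S>110)&(Z>.053)
print('fintop',m.sum(),cv2.minAreaRect(W[m][:,:2].astype(np.float32)*1000))
ok=near&(im.astype(int).min(-1)>90)&(Z<.02)
k,l,st,c=cv2.connectedComponentsWithStats(ok.astype(np.uint8))
for i in np.argsort(-st[1:,4])[:3]+1: print(st[i],cv2.minAreaRect(W[l==i][:,:2].astype(np.float32)*1000),np.median(Z[l==i]))
m=near&((H<6)|(H>172))&(S>100)&(Z<.02);print('line',m.sum(),np.median(W[m],0))
E
```

```text
time: 15.15
tool_pos: [0.3964, -0.2662, 0.1375]
orientation: [-3.141, -0.609, 0.373]
wrist_force: [0.9, -0.0, 0.3]
finger_gap: 0.0855
t 15.15 target tcp [ 0.3975 -0.2631  0.1391] now [ 0.3964 -0.2662  0.1375] d cm [ 0.27 -0.24 -0.01] rv [ 0.07  0.11 -0.18] F [ 0.9 -0.   0.3] gap 0.0855
[-1.21255605  0.17800005  2.10193646  0.73815674  1.01587336 -0.46591992]
fin 998 ((462.6793518066406, -239.4927520751953), (40.28273391723633, 12.88180160522461), 21.025794982910156) [0.0147173  0.06036836]
fintop 798 ((462.8155517578125, -239.51963806152344), (40.164031982421875, 12.59104061126709), 21.71469497680664)
[ 259   73   41  184 5788] ((521.8603515625, -216.147216796875), (206.88189697265625, 38.40190887451172), 21.539525985717773) 0.004096832807224449
[175 269   2   1   2] ((380.2748107910156, -170.361572265625), (0.7418417930603027, 0.0), 116.88391876220703) -0.0001801514138080884
line 75 [ 0.55552918 -0.20244775  0.00456218]
```

View pics/w2.png

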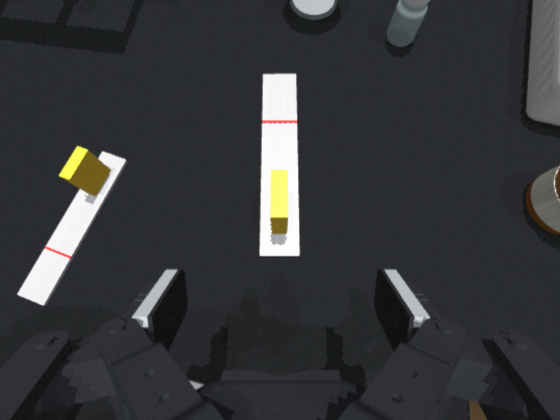

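The wrist view shows the large blade centred between the fingers, with its fin at (279,200) and line at (279,121). The fin is at (0.4627, -0.2395) with yaw 21.5°, and its size matches. I go down and grip.

```bash
python3 -m crank '[[[0.1,0,2,0,0,0],[0.2,0,4.5,0,0,0],[0.3,0,7,0,0,0],[0.3,0,9.5,0,0,0],[0.3,0,12,0,0,0],[0.3,0,13.6,0,0,0],[0.3,0,14,0,0,0],[0.3,0,14,0,0,0]]]'; python3 -m crank '[[[0,0,0,0,0,0],[0,0,0,0,0,0],[0,0,0,0,0,0],[0,0,0,0,0,0],[0,0,0,0,0,0],[0,0,0,0,0,0],[0,0,0,0,0,0],[0,0,0,0,0,0]]]' -1 90; python3 - <<'E'
from h import *
R=Rlean(np.radians(21.5));go([.4627,-.2395,.040],R)
print('up1cm',(R@np.diag([-1,-1,1])).T@[0,0,1])
E
```

```text
time: 16.0
tool_pos: [0.4749, -0.2315, 0.0264]
orientation: [-3.141, -0.611, 0.379]
wrist_force: [0.2, -0.6, -0.3]
finger_gap: 0.0855
time: 16.8
tool_pos: [0.4744, -0.2332, 0.0265]
orientation: [3.141, -0.61, 0.377]
wrist_force: [-3.9, -1.5, 4.9]
finger_gap: 0.0128
t 16.8 target tcp [ 0.4728 -0.2355  0.0244] now [ 0.4744 -0.2332  0.0265] d cm [-0.3   0.15  0.03] rv [-0.    0.03  0.08] F [-3.9 -1.5  4.9] gap 0.0128
up1cm [ 0.57357644  0.         -0.81915204]
```

```bash
python3 -m crank '[[[0.2,0,-0.3,0,0,0],[0.6,0,-0.8,0,0,0],[1.2,0,-1.7,0,0,0],[1.9,0,-2.7,0,0,0],[2.7,0,-3.8,0,0,0],[3.5,0,-5,0,0,0],[4.2,0,-6,0,0,0],[4.6,0,-6.5,0,0,0]]]'; python3 - <<'E'
from h import *
O=np.array([.680,.111]);y=np.radians(13);f=np.array([np.cos(y),np.sin(y)])
go([*(O-.22*f),.12],Rlean(y))
s,im,d=cap('side');W=cloud('side',s,d);X,Y,Z=W[...,0],W[...,1],W[...,2]
ok=(X>.42)&(X<.68)&(Y>-.3)&(Y<-.13)&(im.astype(int).min(-1)>90)&(Z>.04)&(Z<.14)
P=W[ok];A=np.c_[P[:,:2],np.ones(len(P))];p=np.linalg.lstsq(A,P[:,2],rcond=None)[0]
print(ok.sum(),P.min(0),P.max(0),'slope along',np.degrees(p[:2]@[np.cos(.375),np.sin(.375)]))
cv2.imwrite('pics/s3.png',cv2.resize(im[220:380,200:380],(720,640))[:590,:,::-1])
E
```

```text
time: 17.6
tool_pos: [0.4748, -0.2323, 0.1067]
orientation: [3.141, -0.61, 0.378]
wrist_force: [-0.0, -0.6, -2.1]
finger_gap: 0.0129
t 17.6 target tcp [0.4763 0.064  0.1044] now [ 0.4748 -0.2323  0.1067] d cm [  8.95 -27.48   6.51] rv [-4.92  0.05  7.1 ] F [-0.  -0.6 -2.1] gap 0.0129
633 [ 0.42474475 -0.26774197  0.07917936] [ 0.61882394 -0.16131711  0.13765093] slope along -1.389729314072457
```

View pics/s3.png

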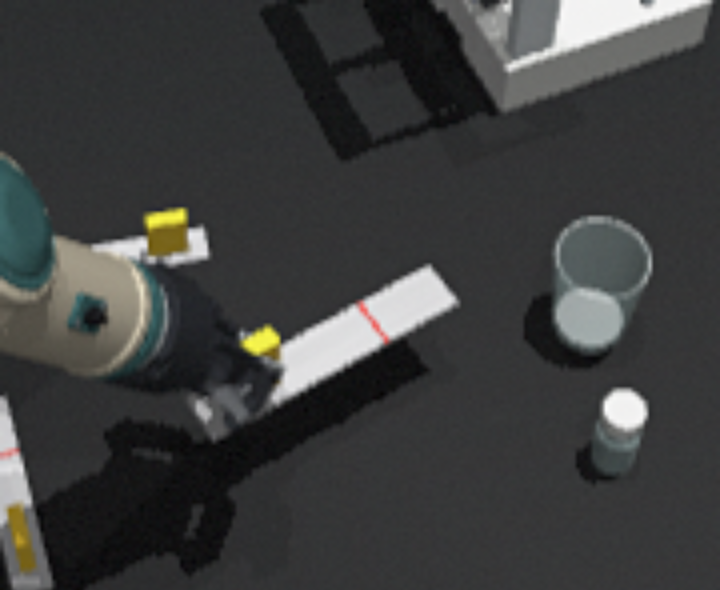

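The blade hangs level, drooping about 1.4°, and clear of everything. I carry it to a spot in front of the slot.

```bash
python3 -m crank '[[[0.5,-1.7,0.4,-0.3,0,0.5],[1.2,-3.7,0.9,-0.7,0,1],[2.2,-6.8,1.6,-1.2,0,1.8],[3.3,-10.2,2.4,-1.8,0,2.6],[4.5,-13.6,3.2,-2.5,0,3.5],[5.4,-16.5,3.9,-3,0,4.3],[6,-18.3,4.3,-3.3,0,4.7],[6,-18.3,4.3,-3.3,0,4.7]]]'; python3 - <<'E'
from h import *
O=np.array([.680,.111]);y=np.radians(13);f=np.array([np.cos(y),np.sin(y)])
go([*(O-.22*f),.12],Rlean(y));print(robot.read_state()['q'])
E
```

```text
time: 18.45
tool_pos: [0.4738, -0.031, 0.104]
orientation: [-3.137, -0.608, 0.28]
wrist_force: [-0.2, 0.2, -2.6]
finger_gap: 0.0133
t 18.45 target tcp [0.4763 0.064  0.1044] now [ 0.4738 -0.031   0.104 ] d cm [ 2.37 -9.05  1.63] rv [-1.98  0.15  2.48] F [-0.2  0.2 -2.6] gap 0.0133
[-0.56019504  0.08739546  2.3544234   1.06174332  0.51273817 -0.1728836 ]
```

```bash
python3 -m crank '[[[0.4,-1.3,0.2,-0.3,0,0.4],[0.9,-3.3,0.6,-0.7,0,0.9],[1.4,-5.3,0.9,-1.2,0.1,1.5],[1.9,-7.3,1.3,-1.6,0.1,2],[2.3,-8.6,1.5,-1.9,0.1,2.4],[2.4,-9,1.6,-2,0.1,2.5],[2.4,-9,1.6,-2,0.1,2.5],[2.4,-9,1.6,-2,0.1,2.5]]]'; python3 - <<'E'
from h import *
O=np.array([.680,.111]);y=np.radians(13);f=np.array([np.cos(y),np.sin(y)])
go([*(O-.22*f),.12],Rlean(y));print(robot.read_state()['q'])
s,im,d=cap('wrist','w4.png');W=cloud('wrist',s,d);np.savez('/tmp/w4',im=im,W=W)
X,Y,Z=W[...,0],W[...,1],W[...,2]
H,S,V=cv2.split(cv2.cvtColor(im,cv2.COLOR_RGB2HSV))
A=np.array([[f[0],f[1]],[-f[1],f[0]]]);Q=(W[...,:2]-O)@A.T
m=(Q[...,0]<-.01)&(Q[...,0]>-.28)&(abs(Q[...,1])<.05)&(S<70)&(V>110)&(Z>.055)&(Z<.1)
r=cv2.minAreaRect(Q[m].astype(np.float32)*1000);print('blade in reader',m.sum(),r,np.median(Z[m]),Q[m].min(0),Q[m].max(0))
P=W[m];q=Q[m]
for a,b in((-.2,-.15),(-.15,-.1),(-.1,-.06)):
  k=(q[:,0]>a)&(q[:,0]<b)
  if k.sum(): print(a,k.sum(),np.percentile(q[k,1],[1,99]).round(4),np.median(P[k,2]))
E
```

```text
time: 19.25
tool_pos: [0.4796, 0.0584, 0.1055]
orientation: [3.137, -0.612, 0.223]
wrist_force: [-0.7, 0.2, -3.5]
finger_gap: 0.0127
t 19.25 target tcp [0.4763 0.064  0.1044] now [0.4796 0.0584 0.1055] d cm [-0.23 -0.62 -0.04] rv [ 0.41 -0.06 -0.19] F [-0.7  0.2 -3.5] gap 0.0127
[-0.20444964  0.06651988  2.37624706  1.07990544  0.26811888  0.14982481]
blade in reader 11142 ((-157.3500213623047, -7.502124786376953), (36.11711502075195, 197.19589233398438), 89.48833465576172) 0.0832169653665014 [-0.25595535 -0.02636904] [-0.0587804   0.01086724]
-0.2 4137 [-0.025   0.0104] 0.08316147332102433
-0.15 3765 [-0.0254  0.0098] 0.08323325950084437
-0.1 2626 [-0.0258  0.0094] 0.08330622610713398
```

View pics/w4.png

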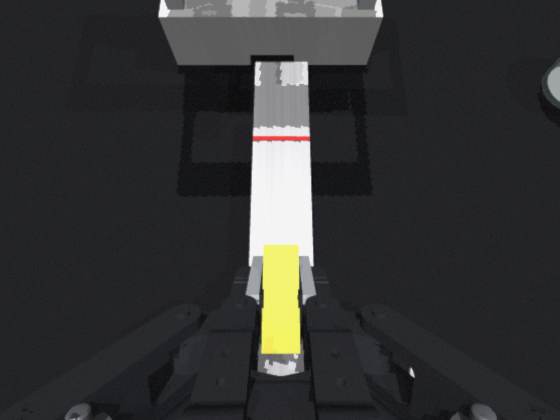

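```bash
python3 - <<'E'
from h import *
O=np.array([.680,.111]);y=np.radians(13);f=np.array([np.cos(y),np.sin(y)])
z=np.load('/tmp/w4.npz');W=z['W'];im=z['im'];Z=W[...,2]
A=np.array([[f[0],f[1]],[-f[1],f[0]]]);Q=(W[...,:2]-O)@A.T
for zl in((.02,.03),(.03,.04),(.04,.05)):
    m=(Z>zl[0])&(Z<zl[1])&(Q[...,0]>-.02)&(Q[...,0]<.05)&(abs(Q[...,1])<.13)
    p=np.polyfit(Q[m][:,1],Q[m][:,0],1)
    print(zl,m.sum(),'x',np.median(Q[m][:,0]),'slope deg',np.degrees(p[0]),'y',np.percentile(Q[m][:,1],[.5,99.5]))
# slot: edges of front face dark hole at z<.013
v=im.astype(int).max(-1)
for r in (54,56,58,60,62): 
    row=v[r];print(r,np.where((row[200:340]<50))[0][[0,-1]]+200 if (row[200:340]<50).any() else None, Q[r,170:380:30].round(3)[:, 1], Z[r,180:380:60].round(3))
E
```

```text
(0.02, 0.03) 1739 x 0.013844544786556971 slope deg 0.10534867802012768 y [-0.09417671  0.09393311]
(0.03, 0.04) 1910 x 0.013825219094324975 slope deg 0.12074271415151616 y [-0.0942365   0.09364806]
(0.04, 0.05) 2106 x 0.0138395176495212 slope deg 0.13007135189494742 y [-0.09421574  0.09389179]
54 None [ 0.103  0.069  0.04   0.011 -0.018 -0.047 -0.076] [0.012 0.012 0.014 0.014]
56 [251 293] [ 0.103  0.069  0.04   0.012 -0.019 -0.047 -0.076] [0.011 0.01  0.01  0.011]
58 [251 293] [ 0.103  0.07   0.041  0.012 -0.019 -0.048 -0.077] [0.008 0.009 0.008 0.009]
60 [251 293] [ 0.103  0.071  0.041  0.012 -0.019 -0.048 -0.077] [0.007 0.005 0.006 0.005]
62 [251 254] [ 0.102  0.072  0.042  0.006 -0.015 -0.048 -0.078] [0.003 0.003 0.083 0.002]
```

```bash
python3 -m crank '[[[-0.3,-0.3,0.4,0.1,0,-0.1],[-0.8,-0.7,1.2,0.4,0,-0.2],[-1.6,-0.7,2.3,0.4,0,-0.2],[-2.4,-0.7,3.4,0.4,0,-0.2],[-3.2,-0.7,4.5,0.4,0,-0.2],[-3.8,-0.7,5.5,0.4,0,-0.2],[-4.25,-0.7,6.05,0.4,0,-0.2],[-4.25,-0.7,6.05,0.4,0,-0.2]]]'; cat > bl.py <<'E'
from h import *
O=np.array([.6818,.1114]);y=np.radians(12.9);f=np.array([np.cos(y),np.sin(y)])
s=robot.read_state();print(s['tool_pos'],s['wrist_force'],s['q'][4:])
s,im,d=cap('wrist','wl.png');W=cloud('wrist',s,d);Z=W[...,2]
H,S,V=cv2.split(cv2.cvtColor(im,cv2.COLOR_RGB2HSV))
A=np.array([[f[0],f[1]],[-f[1],f[0]]]);Q=(W[...,:2]-O)@A.T
m=(Q[...,0]<.011)&(Q[...,0]>-.28)&(abs(Q[...,1])<.05)&(S<70)&(V>90)&(Z>.003)&(Z<.03)
m=cv2.erode(m.astype(np.uint8),np.ones((3,3)))>0
q=Q[m];print('blade',m.sum(),'z',np.median(Z[m]),'x',np.percentile(q[:,0],[.1,99.9]).round(4))
for a in(-.2,-.15,-.1,-.05,-.02):
  k=(q[:,0]>a)&(q[:,0]<a+.03)
  if k.sum()>50: print(a,k.sum(),np.percentile(q[k,1],[1,99]).round(4),'mid',np.percentile(q[k,1],[1,99]).mean().round(4),'z',np.median(Z[m][k]).round(4))
m=((H<6)|(H>172))&(S>100)&(Z<.04)&(abs(Q[...,1])<.03)&(Q[...,0]<.03)
print('line',m.sum(),np.median(Q[m],0).round(4))
m=(Z>.02)&(Z<.05)&(Q[...,0]>-.02)&(Q[...,0]<.05)&(abs(Q[...,1])<.12);print('face',m.sum(),np.median(Q[m][:,0]).round(4),np.percentile(Q[m][:,1],[.5,99.5]).round(4))
E
python3 bl.py
```

```text
time: 20.1
tool_pos: [0.4771, 0.0644, 0.03]
orientation: [-3.14, -0.608, 0.223]
wrist_force: [0.3, 0.6, -1.6]
finger_gap: 0.0132
[0.47707296 0.06437841 0.03000461] [ 0.33266048  0.63046786 -1.56260005] [ 0.30234752 -1.05201142]
blade 10356 z 0.0074467866684774925 x [-0.2578 -0.0637]
-0.2 2239 [-0.0181  0.0161] mid -0.001 z 0.0076
-0.15 1970 [-0.0182  0.0159] mid -0.0011 z 0.0074
-0.1 1880 [-0.0183  0.0156] mid -0.0013 z 0.0073
line 288 [-0.1227 -0.0012]
  return _methods._mean(a, axis=axis, dtype=dtype,
  ret = ret.dtype.type(ret / rcount)
Traceback (most recent call last):
  File "bl.py", line 15, in <module>
    m=(Z>.02)&(Z<.05)&(Q[...,0]>-.02)&(Q[...,0]<.05)&(abs(Q[...,1])<.12);print('face',m.sum(),np.median(Q[m][:,0]).round(4),np.percentile(Q[m][:,1],[.5,99.5]).round(4))
                                                                                                                            ~~~~~~~~~~~~~^^^^^^^^^^^^^^^^^^^^^
IndexError: index -1 is out of bounds for axis 0 with size 0
```

```bash
sed -i 's/^m=(Z>.02).*/m=(Z>.012)\&(Z<.05)\&(Q[...,0]>-.02)\&(Q[...,0]<.05)\&(abs(Q[...,1])<.12);print("face",m.sum(),np.median(Q[m][:,0]))/' bl.py; python3 -m crank '[[[0.3,-0.1,0.3,0,0,0],[0.8,-0.12,0.65,0,0,0],[1.6,-0.12,1.25,0,0,0],[2.5,-0.12,1.9,0,0,0],[3.4,-0.12,2.5,0,0,0],[4.3,-0.12,3.15,0,0,0],[4.8,-0.12,3.55,0,0,0],[4.8,-0.12,3.55,0,0,0]]]'; python3 bl.py
```

```text
time: 20.95
tool_pos: [0.5373, 0.081, 0.0307]
orientation: [3.141, -0.614, 0.229]
wrist_force: [-1.0, 0.0, -2.1]
finger_gap: 0.0131
[0.53733296 0.08104144 0.03065726] [-0.99114055  0.00394081 -2.1473454 ] [ 0.23605675 -0.90949234]
blade 10364 z 0.0084975275724124 x [-0.1951 -0.001 ]
-0.2 738 [-0.0092  0.0129] mid 0.0019 z 0.0081
-0.15 1070 [-0.0153  0.0191] mid 0.0019 z 0.0083
-0.1 2448 [-0.015   0.0189] mid 0.0019 z 0.0085
-0.05 1981 [-0.0149  0.019 ] mid 0.002 z 0.0087
-0.02 1135 [-0.0148  0.0192] mid 0.0022 z 0.0087
line 214 [-0.0601  0.002 ]
face 13086 0.011981224166151874
```

```bash
python3 -m crank '[[[0,0.15,0.2,0,0,0],[0.2,0.18,0.4,0,0,0],[0.7,0.18,0.75,0,0,0],[1.3,0.18,1.15,0,0,0],[1.9,0.18,1.55,0,0,0],[2.5,0.18,2,0,0,0],[2.75,0.18,2.15,0,0,0],[2.75,0.18,2.15,0,0,0]]]'; python3 bl.py
```

```text
time: 21.8
tool_pos: [0.5707, 0.0868, 0.0285]
orientation: [-3.142, -0.613, 0.228]
wrist_force: [-0.2, 1.0, -3.5]
finger_gap: 0.0134
[0.57067636 0.08682954 0.02846289] [-0.233373    1.00254384 -3.48119807] [ 0.20468216 -0.7916261 ]
blade 8953 z 0.0061857297015219526 x [-0.1616  0.01  ]
-0.1 2495 [-0.0171  0.0171] mid 0.0 z 0.0061
-0.05 1937 [-0.0169  0.0172] mid 0.0002 z 0.0063
-0.02 1989 [-0.0168  0.0171] mid 0.0002 z 0.0063
line 291 [-0.0264  0.0001]
face 15296 0.011963785370602434
```

The tip has entered the slot, centred to 0.2 mm, with 38 mm to go.

```bash
python3 -m crank '[[[0.3,0,0.25,0,0,0],[0.7,0,0.6,0,0,0],[1.2,0,1,0,0,0],[1.8,0,1.4,0,0,0],[2.4,0,1.8,0,0,0],[2.9,0,2.15,0,0,0],[3.1,0,2.3,0,0,0],[3.1,0,2.3,0,0,0]]]'; python3 bl.py
```

```text
time: 22.65
tool_pos: [0.6081, 0.0956, 0.0273]
orientation: [-3.141, -0.612, 0.228]
wrist_force: [-0.2, -0.2, -2.3]
finger_gap: 0.013
[0.6080955  0.09555041 0.02734134] [-0.18754748 -0.16469985 -2.31610268] [ 0.17178387 -0.60207719]
blade 6676 z 0.005006133992080983 x [-0.1233  0.0098]
-0.15 254 [-0.0098  0.0111] mid 0.0007 z 0.0049
-0.05 2715 [-0.0167  0.0173] mid 0.0003 z 0.005
-0.02 2354 [-0.0167  0.0173] mid 0.0003 z 0.0051
line 290 [0.0121 0.0003]
face 13832 0.011965771313190904
```

```bash
python3 -m crank '[[[-0.03,0,0.04,0,0,0],[-0.06,0,0.08,0,0,0],[-0.06,0,0.08,0,0,0],[-0.06,0,0.08,0,0,0],[-0.06,0,0.08,0,0,0],[-0.06,0,0.08,0,0,0],[-0.06,0,0.08,0,0,0],[-0.06,0,0.08,0,0,0]]]'; python3 -m crank '[[[0,0,0,0,0,0],[0,0,0,0,0,0],[0,0,0,0,0,0],[0,0,0,0,0,0],[0,0,0,0,0,0],[0,0,0,0,0,0],[0,0,0,0,0,0],[0,0,0,0,0,0]]]' 1; python3 -m crank '[[[0,0,-1,0,0,0],[0,0,-2.5,0,0,0],[0,0,-4.5,0,0,0],[0,0,-6.5,0,0,0],[0,0,-8.5,0,0,0],[0,0,-10,0,0,0],[0,0,-10,0,0,0],[0,0,-10,0,0,0]]]'; python3 bl.py; python3 - <<'E'
from h import *
s,im,d=cap('scene');W=cloud('scene',s,d)
H,S,V=cv2.split(cv2.cvtColor(im,cv2.COLOR_RGB2HSV));X,Y,Z=W[...,0],W[...,1],W[...,2]
m=((H<5)|(H>174))&(S>120)&(X>.55)&(X<.95)&(Y>0)&(Y<.25)&(Z>.07);print('pawl',m.sum(),np.percentile(W[m],[5,50,95],0).round(3).tolist())
cv2.imwrite('pics/fin.png',np.hstack([cv2.resize(im[150:390,90:490],(480,288)),cv2.resize(cv2.imread('pics/wl.png')[:,:,::-1],(320,240)) if 0 else cv2.resize(cv2.imread('pics/wl.png')[:,:,::-1],(320,288))])[:,:,::-1])
E
```

```text
time: 23.5
tool_pos: [0.6074, 0.0954, 0.0265]
orientation: [-3.141, -0.612, 0.228]
wrist_force: [-4.6, -1.5, 4.2]
finger_gap: 0.0135
time: 24.3
tool_pos: [0.6075, 0.0954, 0.0263]
orientation: [-3.141, -0.612, 0.228]
wrist_force: [0.4, 0.3, -0.5]
finger_gap: 0.0858
time: 25.1
tool_pos: [0.5517, 0.0824, 0.1084]
orientation: [-3.141, -0.613, 0.228]
wrist_force: [-0.1, -1.4, 0.1]
finger_gap: 0.0855
[0.551731   0.08241861 0.10843507] [-0.13886584 -1.3902444   0.09370073] [0.24085688 0.42510453]
blade 2872 z 0.004160335059654324 x [-0.1275  0.0083]
-0.15 233 [-0.0147  0.0167] mid 0.001 z 0.0041
-0.1 403 [-0.0168  0.0172] mid 0.0002 z 0.0041
-0.05 744 [-0.0162  0.0169] mid 0.0004 z 0.0042
-0.02 825 [-0.0164  0.0172] mid 0.0004 z 0.0042
line 119 [0.0111 0.0009]
face 5903 0.012029003136090687
pawl 166 [[0.665, 0.099, 0.227], [0.701, 0.114, 0.234], [0.732, 0.126, 0.24]]
```

View pics/fin.png

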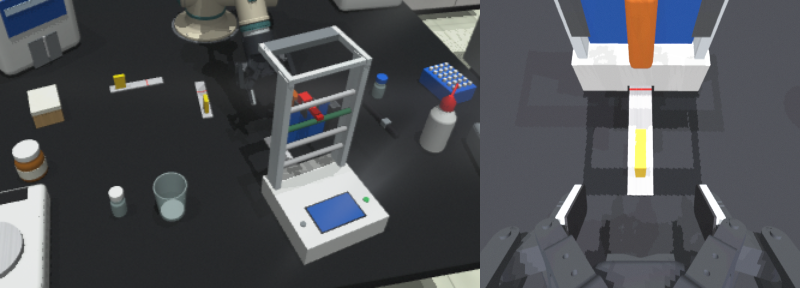

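The red line is at the slot face (right view, (640,90)), within about 1 mm. The pawl is level on the green rung, the bystanders are where they were, and the gripper is clear. I hand the job in.

```bash
python3 -c "
from h import *
print(robot.finish_job())"
```

```text
the job is handed in; nothing more can be done
None
```

I lifted the guard until its pawl swung out above the green rung, at about 0.126. I then lowered it onto that rung and let go. The largest blade went bare end first into the slot, and I released it lying there. The job was handed in at about 25 s of the 64 s; the hand-in gives no verdict.

Last checks before hand-in:
- **Guard:** it hangs at about 0.100 with the pawl level.
- **Blade:** the red line is about 1 mm short of the slot face. The blade is within 1 mm of the slot's centre line, about 0.2° off in yaw, and flat on the bench.
- **Rest of the scene:** the gripper is clear with no contact force. By eye, the bystanders have not moved; I did not measure them again.

One move stalled when joint 6 reached its range limit. I turned the gripper half a turn and carried on with the same grasp. No check failed. The final red-line reading (0.9 mm short of the face) was about 1 mm off the one taken before release (0.1 mm past it). Both are within the 6 mm allowed.

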